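Put the clip tin away and bring the cheese paddle out of the decked crate

TASK

The red tin of price-tag clips is standing in the way on the end of the wooden crate: set it down in the open drawer of the little chest without dropping it, and push the drawer fully shut. Then take the long dark wooden cheese paddle out of the crate, tilting it and slipping it through the opening between the two end decks, and finish still holding it in the gripper, still, with the whole paddle at least 8 cm above the crate's top. Leave everything else on the stall where it is.

Things in the scene. Friction and masses are not known exactly. Their poses are not given: they have to be found in the camera images.
- crate: fixed light wood crate, outside 365 (its x) x 170 (y) x 74 mm high; origin: centre of its underside on the table; x runs lengthwise away from the robot. Floor 8 mm thick; inside 345 x 150 mm. Two cross battens, 14 mm wide, tops 24 mm above the table, at x = -87.5 and +87.5 mm, carry the paddle
- crate_mouth (a point): centre of the crate's open mouth, 74 mm above the table, axes as the crate's. The mouth is 165 (x) x 150 (y) mm, between two fixed brown deck boards that cover the crate's ends over its full width: each 90 mm long (x), 10 mm thick, underside 64 mm and top 74 mm above the table
- paddle_c (a point): centre of the loose dark wooden paddle, 240 mm long, about 0.14 kg: half-way along, 9 mm above its underside. x runs from handle to blade. Handle 20 wide, 18 thick, x -120 to +40 mm; blade 44 wide, 10 thick, x +40 to +120 mm, flush underneath. Balances at x = +6 mm. Lies flat on the battens, its ends under the decks, blade away from the robot; longer than the mouth's diagonal
- paddle_blade_end (a point): middle of the blade end of the paddle (x = +120 mm from its centre), on the line through the middle of the handle
- paddle_handle_end (a point): middle of the handle end of the paddle (x = -120 mm from its centre)
- tin_c (a point): centre (half-way up) of the red tin with a steel lid, loose, closed, 60 (its x) x 40 (its y) x 56 mm high, about 0.15 kg; it stands on the far deck of the crate at the start
- chest: fixed small wooden chest, 240 (x) x 220 (y) x 120 mm high, one drawer with a red front on its -x side, opening along its -x; origin: centre of its underside. Its roof begins 105 mm to the -x side of the origin: only the part of the drawer beyond that is open from above
- chest_drawer0 (a joint): opening of the chest's drawer in m: 0 shut, grows as it opens, up to 0.165; slides freely (friction about 1 N, light damping) and stays where it is left
- drawer_floor (a point): centre of the drawer's inner floor, 22 mm above the table; moves with the drawer, axes as the chest's; 1.5 mm to the -x side of the chest's origin when shut. Inside 195 (x) x 178 (y) mm; walls 6 mm thick reach 98 mm above the table, the 15 mm thick front 108 mm
- chest_drawer0_handle (a point): middle of the drawer's steel bar handle, along the chest's y, 110 mm long, 11 mm thick, 35 mm in front of the drawer's front, 82 mm above the table
- wheel_a: pale cheese wheel, 150 mm across, 70 mm high; loose bystander, origin at the centre of its underside
- wheel_b: brown cheese wheel, 110 mm across, 50 mm high; loose bystander, origin at the centre of its underside
- jar: amber glass jar with brass cap, 64 mm across, 85 mm high; loose bystander, origin at the centre of its underside
- goat: white goat figurine on a dark 80 x 50 mm base, about 127 mm high; loose bystander, origin at the centre of its underside
- sign: green price board 90 x 60 mm on a stem and a 50 x 60 mm dark wooden foot, 130 mm high; loose bystander, origin at the centre of its underside
- bowl: blue bowl, 100 mm across, 45 mm high; loose bystander, origin at the centre of its underside
Not all that is in view belongs to the job. Of the things shaped like the part that bears paddle_c, the dark wooden one is meant.

How it is judged:
By the outcome, as a careful person would: the job done as asked, in the order asked, and still so for the second after the job is handed in, while the arm keeps its last pose, push and grip.
It also fails if it takes over 72 s, if anything falls off the work surface, if the arm or the gripper's body presses on something with over 40 N, if the wrist force passes 120 N, or if a joint passes its speed limit or range.

ROBOT

A 7-joint arm with a two-finger parallel gripper is mounted at the origin on the work surface. World frame = base frame: x ahead of the robot, y to its left, z up, the work surface at z = 0. Lengths are in m, angles in rad, forces in N, time in s.
With the tool pointing down it reaches from about 0.425 to 0.925 m from the base axis. Payload 6.8 kg.
Tool frame: the origin (TCP) lies midway between the tips of the shut fingers; the grasp point (between the pads) lies 19 mm behind it; z points along the fingers, y is the line along which they close (so a half turn about z gives the same grasp; the last joint's range is limited). The gripper opens to 85 mm and grips with 20 to 120 N. Pads are 22 mm wide; open, the fingers measure 114 mm over their backs; the gripper's body (76 mm by 85 mm) begins 54 mm behind the grasp point. The pads swing forward as they close: fully open they stand 13 mm farther back than shut.
Start: joints at [-1.24, 0.477, 0.022, 1.555, -0.011, 1.109, -0.083], TCP at [0.287, 0.611, 0.197] pointing down, gripper open.
Joint ranges: [-2.96, 2.96], [-0.34, 2.1], [-1.41, 1.46], [0.24, 2.44], [-1.37, 4.51], [0.17, 1.92], [-2.96, 2.96]. Speed limits (rad/s): [2.39, 2.39, 3.14, 3.14, 3.14, 3.14, 3.14].

INTERFACE

Orientations are given as a rotation vector (axis times angle).
In Python, from bench import r gives the robot as it stands. The module is installed in compiled form; this text tells all that it offers.
- The arm moves only by the tool apply_moves, never from a script. Its argument "rows" is a list of rows, each a list of 6 numbers: the shift along the tool's x, y, z scaled (see below), then the turn, a rotation vector about the tool's x, y, z scaled (see below). A call has 1 to 5 rows; each row is the pose to reach, as a shift and turn from the pose commanded when the call began, along the tool's axes at that moment; what a row does not reach only later rows make up. The controller multiplies each number of a shift by 0.25 m and each number of a turn by 90 degrees. A row lasts 1/8 s, in which the tool goes at most 62.5 mm and 10.7 degrees, less where a joint would pass 70% of its speed; a pose out of reach is approached as far as the arm can. A call with a number of a shift or a turn outside -1 to 1 is refused whole. A call with a gripper value outside its range is refused whole. "claw" is the opening, from 0 (shut) to 1 (fully open), set as the call begins (left out, the last holds). The fingers move at their own pace and stop on an object; "newtons" is the grip in N (left out, the last holds). Time passes only in rows, so rows that repeat a pose let the fingers close. It gives the time, the measured TCP pose, the force, the opening and the grip force at its end, in the units of the state.
- r.get_obs(): the state, without advancing time (a new reading comes with each control period).
- r.grab_frame(name): name is "side" or "top"; returns a dict with "pixels" (420x560x3 uint8, red, green, blue), "intrinsics" (3x3 intrinsics, pixels), "eye" and "attitude" of the camera in the world. Camera axes: x right, y up, looking along -z (the intrinsics and any distortion apply to the point x, -y, -z); pixel columns grow to the right and rows downward; lengths in m; the calibration is good to about 2 mm. A picture is of the moment at which its call begins. There is no depth.
- r.hand_in(): hands the job in; it is judged then, once.
Trained networks look in a picture, given as the dict that the camera call returned (one of the last four; its "shot" number tells which), for a name from the list of things; names that differ only in an ending like _2 or _b are one class to them, and where a whole thing is asked for, a point or a joint stands for the part that bears it (a point fixed in the world has none). Each returns a list of dicts, best first, with "conf" (0 to 1); they miss things now and then, are a little off and sometimes report something else, mostly with a low value. They report only what shows in the picture. A call takes as long as a camera call. They do not tell look-alikes from the thing itself.
- r.search_frame(picture, thing): "rect" ([left, top, width, height] in pixels, round what is visible of it).
- r.outline_of(picture, thing): "pixels" (420x560 bool, what is visible of it) and "rect" ([left, top, width, height] in pixels, round what is visible of it).
- r.landmark_of(picture, thing): "point" ([column, row] in pixels: a listed point, or the origin of a listed thing).
The state is a dict: "clock": time; "joints": joint angles; "qvel": joint speeds; "tau": joint torques, N m; "tcp_pos": TCP position; "orientation": TCP orientation; "contact_force": force on the tool from outside, world axes, zero at the start; "moment": the same for the moment, N m; "grip_width": finger opening in m; "gripper_force": force on a finger pad.
Only numpy, scipy, OpenCV 4.12 (cv2) and the standard library are available. Lean on these libraries where they do the work, as an engineer would, in place of code of your own. Each camera call takes 0.05 s, during which the arm holds its last target. There are 200 camera calls.

## Working session

There is one attempt and no reset: what is moved stays moved. The work goes in short steps, Python scripts to look and compute and a tool call to move; the robot and the scene stay as the last step left them, time stands still between calls to the robot, and variables do not carry over. Pictures are saved under pics/ and viewed, at most 10 in all, crops included, and the job is handed in when it is done.

Besides the shell and the picture viewer there is one more tool, called as name(argument=value, ...), one argument or row to a line, values as JSON. apply_moves: Moves the arm, as the interface text tells. Its arguments: {"type":"object","properties":{"rows":{"type":"array","items":{"type":"array","items":{"type":"number"}}},"claw":{"type":"number"},"newtons":{"type":"number"}},"required":["rows"]}

```bash
mkdir -p pics
cat > h.py <<'E'
import numpy as np, cv2
from scipy.spatial.transform import Rotation as R
from bench import r
def att(p):
    a=np.array(p["attitude"],float)
    if a.shape==(3,3): return a
    return R.from_rotvec(a).as_matrix() if a.size==3 else R.from_quat(a).as_matrix()
def ray(p,uv):
    K=np.array(p["intrinsics"]); d=np.linalg.inv(K)@np.array([uv[0],uv[1],1.])
    return np.array(p["eye"]),att(p)@np.array([d[0],-d[1],-d[2]])
def atz(p,uv,z):
    e,d=ray(p,uv); return e+d*(z-e[2])/d[2]
def tri(p1,u1,p2,u2):
    e1,d1=ray(p1,u1);e2,d2=ray(p2,u2);d1/=np.linalg.norm(d1);d2/=np.linalg.norm(d2)
    A=np.stack([d1,-d2],1);t=np.linalg.lstsq(A,e2-e1,rcond=None)[0]
    a=e1+t[0]*d1;b=e2+t[1]*d2
    return (a+b)/2,np.linalg.norm(a-b)
def save(p,n): cv2.imwrite("pics/"+n,p["pixels"][:,:,::-1])
def to(target_p,target_R=None):
    """shift/turn in move units from the present pose"""
    o=r.get_obs();R0=R.from_rotvec(o["orientation"])
    s=R0.inv().apply(np.array(target_p)-o["tcp_pos"])/0.25
    t=np.zeros(3) if target_R is None else (R0.inv()*target_R).as_rotvec()/(np.pi/2)
    return np.round(np.r_[s,t],3)
E
python3 - <<'E'
from h import *
a=r.grab_frame("top");b=r.grab_frame("side")
save(a,"t0.png");save(b,"s0.png")
print({k:v for k,v in a.items() if k!="pixels"});print({k:v for k,v in b.items() if k!="pixels"})
print(r.get_obs())
np.set_printoptions(precision=4,suppress=True)
Z=dict(crate=0,crate_mouth=.074,paddle_c=.033,paddle_blade_end=.033,paddle_handle_end=.033,tin_c=.102,chest=0,drawer_floor=.022,chest_drawer0_handle=.082,wheel_a=0,wheel_b=0,jar=0,goat=0,sign=0,bowl=0)
for n,z in Z.items():
    la=r.landmark_of(a,n);lb=r.landmark_of(b,n)
    for q,l in (("top",la),("side",lb)):
        for x in l[:3]: print(n,q,round(x["conf"],2),np.round(x["point"],1),atz(a if q=="top" else b,x["point"],z))
    if la and lb: print("   tri",*tri(a,la[0]["point"],b,lb[0]["point"]))
E
```

```text
{'intrinsics': array([[475.60393747,   0.        , 281.49795788],
       [  0.        , 475.60393747, 207.10378723],
       [  0.        ,   0.        ,   1.        ]]), 'eye': array([ 0.23105043, -0.03582535,  1.54554848]), 'attitude': array([ 0.12536498, -0.0906257 , -1.55735003]), 'shot': 1}
{'intrinsics': array([[422.32489832,   0.        , 279.55734832],
       [  0.        , 422.32489832, 205.66091911],
       [  0.        ,   0.        ,   1.        ]]), 'eye': array([-0.32009784, -0.98496211,  0.81600724]), 'attitude': array([ 1.00679715, -0.35017618, -0.5958096 ]), 'shot': 2}
{'clock': 0.1, 'joints': array([-1.24010082,  0.47772983,  0.0223812 ,  1.55638048, -0.01150241,
        1.10933704, -0.08311603]), 'qvel': array([ 0.0014455 , -0.00098715, -0.00152212, -0.00199491, -0.00063261,
        0.00205527,  0.00141482]), 'tau': array([ 4.12962225e-03, -5.97765183e+01,  1.61336862e+00, -2.81953025e+01,
        1.27505607e-02,  5.02859009e-03,  9.31704420e-06]), 'tcp_pos': array([0.2865476 , 0.61047372, 0.19630367]), 'orientation': array([-6.83738992e-01, -3.06604281e+00,  2.6856
[... 3391 characters left out ...]
46   0.    ]
   tri [ 0.8222  0.0787 -0.2164] 0.8396152557177986
jar top 0.79 [149.7 235.3] [0.3479 0.4303 0.    ]
jar top 0.52 [242.3 170.9] [0.5653 0.1315 0.    ]
jar side 0.76 [194.  189.7] [ 0.3529  0.4503 -0.    ]
   tri [0.3449 0.4278 0.012 ] 0.004771914593707848
goat side 0.79 [218.1 176.1] [0.4979 0.5011 0.    ]
sign top 0.67 [433.8 191.4] [ 0.5016 -0.4983  0.    ]
sign top 0.29 [357.3 136.4] [ 0.6858 -0.2505  0.    ]
sign side 0.62 [402.  298.1] [ 0.5068 -0.4889 -0.    ]
   tri [ 0.4991 -0.4948  0.0088] 0.0024712340684808036
bowl top 0.6 [435.1 226. ] [ 0.3879 -0.4989  0.    ]
bowl side 0.57 [376.3 322.1] [ 0.3789 -0.5058  0.    ]
   tri [ 0.388  -0.5009 -0.0093] 0.00225396363360368
```

View pics/t0.png

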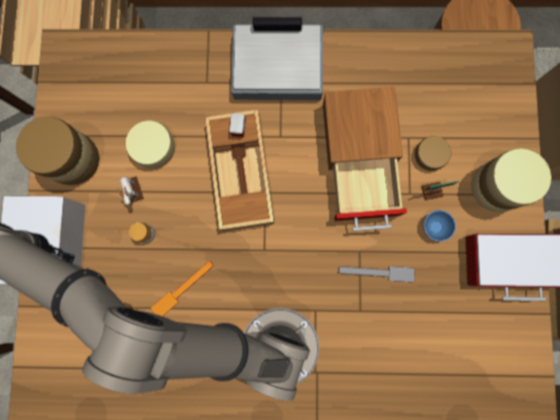

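View pics/s0.png

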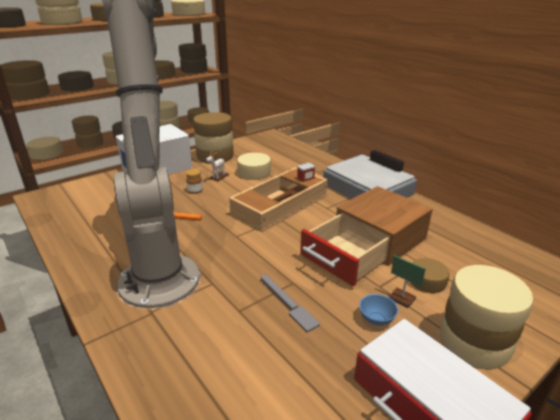

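The top picture shows the crate (240,170) with the tin at (237,124) and the dark paddle inside it. The open drawer is at (367,180) and its handle at (373,227). The orange and grey paddles are decoys. Next I need the yaws.

Run:
```python
from h import *
np.set_printoptions(precision=4,suppress=True)
a=r.grab_frame("top");b=r.grab_frame("side")
A=cv2.resize(a["pixels"][100:240,195:285],None,fx=4.28,fy=4.28,interpolation=cv2.INTER_CUBIC)
B=cv2.resize(b["pixels"][155:195,285:330],None,fx=8,fy=8,interpolation=cv2.INTER_CUBIC)
C=np.zeros((600,390+365,3),np.uint8);C[:A.shape[0],:A.shape[1]]=A[:600];C[:B.shape[0],390:390+B.shape[1]]=B
cv2.imwrite("pics/c1.png",C[:,:,::-1])
for n,zs in (("crate",.074),("tin_c",.130),("paddle_c",.033),("chest",.12)):
  for o in r.outline_of(a,n)[:3]:
    m=o["pixels"].astype(np.uint8);cs,_=cv2.findContours(m,0,2);c=max(cs,key=cv2.contourArea)
    w=np.array([atz(a,u,zs)[:2] for u in c[:,0].astype(float)],np.float32)
    rc=cv2.minAreaRect(w);print(n,round(o["conf"],2),o["rect"],rc)
```

```text
crate 0.73 [426.2, 210.2, 30.9, 31.4] ((0.3808743953704834, -0.4902404546737671), (0.08887068182229996, 0.09349539130926132), 88.33702850341797)
crate 0.55 [207.4, 110.4, 65.6, 122.8] ((0.5534647703170776, 0.13493451476097107), (0.37389835715293884, 0.1768210530281067), 8.9019775390625)
tin_c 0.52 [229.6, 114.7, 17.5, 25.0] ((0.6785871386528015, 0.13560551404953003), (0.0771031379699707, 0.04635513201355934), 1.302324891090393)
paddle_c 0.93 [229.2, 142.2, 13.9, 48.3] ((0.5697567462921143, 0.14051012694835663), (0.16323959827423096, 0.04915543645620346), 1.5350340604782104)
paddle_c 0.84 [148.5, 260.8, 63.0, 57.4] ((0.17761589586734772, 0.30464959144592285), (0.04592859745025635, 0.2357252985239029), 41.4150505065918)
paddle_c 0.69 [337.9, 265.7, 75.6, 17.3] ((0.23150357604026794, -0.3001691699028015), (0.043443821370601654, 0.23152010142803192), 0.6816201210021973)
chest 0.96 [322.2, 85.5, 87.7, 146.4] ((0.5831010341644287, -0.2556767761707306), (0.4402499198913574, 0.2315656542778015), 5.046966552734375)
```

View pics/c1.png

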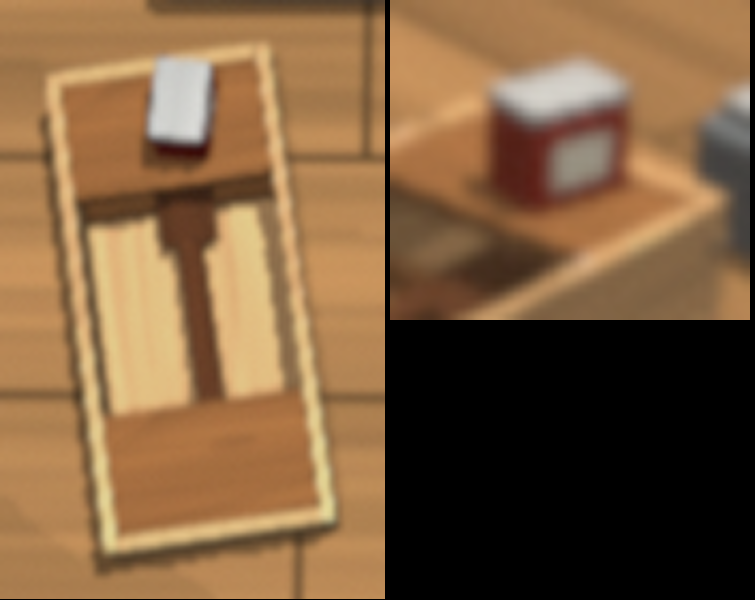

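Run:
```python
from h import *
np.set_printoptions(precision=4,suppress=True)
a=r.grab_frame("top")
f=lambda u,v,z:atz(a,(195+u/4.28,100+v/4.28),z)[:2]
def show(n,pts,z):
    w=np.array([f(*p,z) for p in pts]);print(n,w.tolist(),w.mean(0));
    for i in range(len(w)):
        d=w[(i+1)%len(w)]-w[i];print("  ",np.linalg.norm(d),np.degrees(np.arctan2(d[1],d[0])))
show("tin",[(158,57),(214,60),(208,146),(148,136)],.13)
show("crate",[(47,75),(268,43),(335,522),(105,552)],.074)
show("mouth",[(77,203),(272,177),(302,390),(107,412)],.074)
show("handle",[(180,250),(207,247),(224,397),(192,400)],.042)
show("blade",[(162,252),(212,246)],.034)
```

```text
tin [[0.7189302277094485, 0.153946678273649], [0.7168735840697121, 0.11329236000473421], [0.6527132730862624, 0.11615516282620635], [0.659885966029567, 0.1595967753566806]] [0.6871 0.1357]
   0.04070630635382049 -92.8960424543557
   0.06422414768206436 177.44518389968934
   0.04402977655299637 80.6244175041434
   0.059313981778076647 -5.466136286832909
crate [[0.7237774028616107, 0.24479313407508352], [0.749556490677143, 0.07880008410167672], [0.38794748260184214, 0.023113998194375034], [0.3643595238913549, 0.19019071055825432]] [0.5564 0.1342]
   0.1679828979630809 -81.17235856744936
   0.365871582505226 -171.24549033658448
   0.16873357582428608 98.03593199708884
   0.36354179454003455 8.638269293965555
mouth [[0.6250123387876769, 0.21898103557403265], [0.6458488839855545, 0.07383709756448693], [0.48508644757158587, 0.04876424568444718], [0.46748699578317787, 0.1918244393664732]] [0.5559 0.1334]
   0.14663193498246568 -81.83055940820907
   0.16270589682969 -171.13544225392627
   0.14413868224592347 97.01336262066512
   0.1598490363007094 9.781366539992302
handle [[0.597477389878999, 0.14499244217265633], [0.599948677979098, 0.1245353913497118], [0.4847888505659952, 0.1090824165663583], [0.48230174952073707, 0.13308318936950775]] [0.5411 0.1279]
   0.02060578057842572 -83.11183413295787
   0.11619199748464 -172.35729361695076
   0.02412929271150985 95.91620878146979
   0.11578971644435875 5.903449465020337
blade [[0.5977705348253707, 0.15966701761789598], [0.6027184703295609, 0.12158843868921627]] [0.6002 0.1406]
   0.03839870100643141 -82.59646117523113
   0.03839870100643141 97.40353882476889
```

```bash
cat >> h.py <<'E'
def down(yaw,tilt=0):
    """tool down with tool x at yaw+180 deg; tilt lifts the +yaw side of a held thing (deg)"""
    y=np.radians(yaw); x=-np.array([np.cos(y),np.sin(y),0]);z=np.array([0,0,-1.])
    M=np.stack([x,np.cross(z,x),z],1)
    ax=np.array([np.sin(y),-np.cos(y),0])
    return R.from_rotvec(ax*np.radians(tilt))*R.from_matrix(M)
def plan(wps):
    """wps: (pos, Rot); prints units, each from the former"""
    o=r.get_obs();p0=np.array(o["tcp_pos"]);R0=R.from_rotvec(o["orientation"])
    for p,Q in wps:
        p=np.array(p,float)
        print(np.round(np.r_[R0.inv().apply(p-p0)/.25,(R0.inv()*Q).as_rotvec()/(np.pi/2)],3));p0,R0=p,Q
E
python3 - <<'E'
from h import *
Q=down(-3.5)
plan([((.40,.48,.32),Q),((.55,.30,.32),Q),((.687,.136,.30),Q),((.687,.136,.20),Q)])
E
```

```text
[-0.633 -0.282 -0.491  0.     0.    -0.24 ]
[-0.643 -0.682  0.     0.     0.     0.   ]
[-0.587 -0.621  0.08   0.     0.     0.   ]
[0.  0.  0.4 0.  0.  0. ]
```

apply_moves(
  rows=[
    [0,0,-0.25,0,0,0],
    [-0.633,-0.282,-0.491,0,0,-0.24],
    [-0.633,-0.282,-0.491,0,0,-0.24],
    [-0.633,-0.282,-0.491,0,0,-0.24],
    [-0.633,-0.282,-0.491,0,0,-0.24],
  ],
  claw=1,
  newtons=40,
)

```text
clock: 2.58
tcp_pos: [0.4058, 0.4758, 0.3225]
orientation: [0.112, 3.135, 0.003]
contact_force: [-0.5, 0.9, -0.2]
grip_width: 0.0856
gripper_force: 0.0
```

apply_moves(
  rows=[
    [-0.643,-0.682,0,0,0,0],
    [-0.643,-0.682,0,0,0,0],
    [-0.643,-0.682,0,0,0,0],
    [-0.643,-0.682,0,0,0,0],
    [-0.643,-0.682,0,0,0,0],
  ],
)

```text
clock: 3.2
tcp_pos: [0.5526, 0.2957, 0.3197]
orientation: [0.109, 3.139, -0.003]
contact_force: [-0.5, 1.0, 0.3]
grip_width: 0.0857
gripper_force: 0.0
```

apply_moves(
  rows=[
    [-0.587,-0.621,0.08,0,0,0],
    [-0.587,-0.621,0.08,0,0,0],
    [-0.587,-0.621,0.08,0,0,0],
    [-0.587,-0.621,0.08,0,0,0],
    [-0.587,-0.621,0.08,0,0,0],
  ],
)

```text
clock: 3.82
tcp_pos: [0.6873, 0.1349, 0.2988]
orientation: [-0.101, -3.139, 0.001]
contact_force: [-0.2, 0.3, 0.1]
grip_width: 0.0853
gripper_force: 0.0
```

apply_moves(
  rows=[
    [0,0,0.25,0,0,0],
    [0,0,0.45,0,0,0],
    [0,0,0.65,0,0,0],
    [0,0,0.84,0,0,0],
    [0,0,0.84,0,0,0],
  ],
)

```text
clock: 4.45
tcp_pos: [0.6825, 0.1388, 0.086]
orientation: [-0.091, -3.132, 0.001]
contact_force: [0.3, 0.2, 0.4]
grip_width: 0.0856
gripper_force: 0.0
```

Run:
```python
from h import *
b=r.grab_frame("side");a=r.grab_frame("top")
B=cv2.resize(b["pixels"][130:210,250:350],None,fx=5,fy=5,interpolation=cv2.INTER_CUBIC)
A=cv2.resize(a["pixels"][80:240,200:260],None,fx=3,fy=3,interpolation=cv2.INTER_CUBIC)
C=np.zeros((480,690,3),np.uint8);C[:400,:500]=B;C[:480,505:685]=A
cv2.imwrite("pics/c2.png",C[:,:,::-1])
print(r.get_obs()["tcp_pos"])
```

```text
[0.68703715 0.13821913 0.09132442]
```

View pics/c2.png

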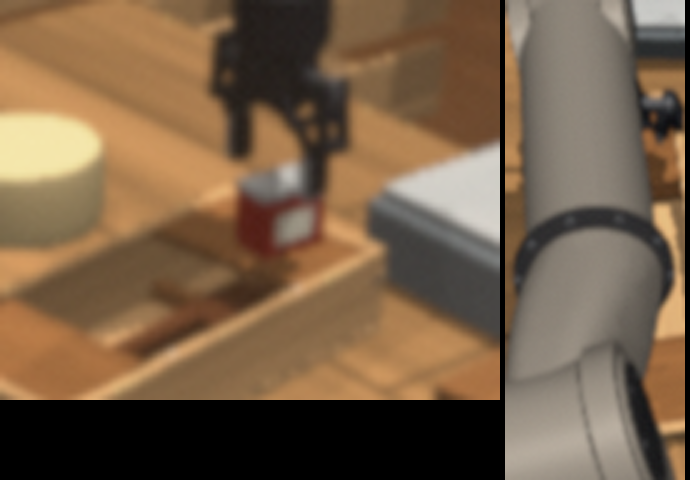

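The fingers straddle the tin, with the near finger in front of its side at crop (315,180). I'll close on it.

apply_moves(
  rows=[
    [0,0,0,0,0,0],
    [0,0,0,0,0,0],
    [0,0,0,0,0,0],
    [0,0,0,0,0,0],
    [0,0,0,0,0,0],
  ],
  claw=0,
  newtons=45,
)

```text
clock: 5.18
tcp_pos: [0.6879, 0.1364, 0.0919]
orientation: [0.097, 3.138, 0.002]
contact_force: [-1.1, 0.5, 6.1]
grip_width: 0.038
gripper_force: 44.4
```

apply_moves(
  rows=[
    [0,0,0,0,0,0],
    [0,0,-0.05,0,0,0],
    [0,0,-0.15,0,0,0],
    [0,0,-0.3,0,0,0],
    [0,0,-0.5,0,0,0],
  ],
)

```text
clock: 5.8
tcp_pos: [0.6858, 0.1355, 0.2155]
orientation: [-0.097, -3.138, 0.001]
contact_force: [1.2, -0.4, -0.1]
grip_width: 0.0381
gripper_force: 45.2
```

Run:
```python
from h import *
print(r.get_obs()["tcp_pos"],r.get_obs()["contact_force"],r.get_obs()["grip_width"])
Q=down(5.4)
plan([((.60,-.06,.24),Q),((.505,-.272,.24),Q),((.505,-.272,.05),Q)])
```

```text
[0.68583195 0.13550626 0.21550906] [ 1.19725751 -0.3998663  -0.14469495] 0.038057830935011104
[ 0.294 -0.802 -0.097 -0.    -0.002 -0.099]
[ 0.458 -0.808  0.     0.     0.     0.   ]
[0.   0.   0.76 0.   0.   0.  ]
```

apply_moves(
  rows=[
    [0.03,-0.08,-0.05,0,0,0],
    [0.1,-0.28,-0.1,0,0,-0.05],
    [0.18,-0.48,-0.1,0,0,-0.1],
    [0.25,-0.68,-0.1,0,0,-0.1],
    [0.294,-0.802,-0.1,0,0,-0.1],
  ],
)

```text
clock: 6.42
tcp_pos: [0.5986, -0.0642, 0.2396]
orientation: [0.143, -3.137, 0.002]
contact_force: [0.1, 0.0, -0.4]
grip_width: 0.0375
gripper_force: 45.3
```

apply_moves(
  rows=[
    [0.1,-0.18,0,0,0,0],
    [0.22,-0.38,0,0,0,0],
    [0.34,-0.6,0,0,0,0],
    [0.42,-0.74,0,0,0,0],
    [0.458,-0.808,0,0,0,0],
  ],
)

```text
clock: 7.05
tcp_pos: [0.5036, -0.2746, 0.2397]
orientation: [0.142, -3.137, 0.0]
contact_force: [-0.1, 0.6, -1.4]
grip_width: 0.0381
gripper_force: 45.3
```

Run:
```python
from h import *
b=r.grab_frame("side");a=r.grab_frame("top")
print(r.get_obs()["tcp_pos"],r.get_obs()["contact_force"],r.get_obs()["grip_width"])
for n,z in (("chest_drawer0_handle",.082),("drawer_floor",.022),("chest",0),("tin_c",.25)):
  for p in (a,b):
    for l in r.landmark_of(p,n)[:2]: print(n,round(l["conf"],2),np.round(l["point"]),np.round(atz(p,l["point"],z),4))
B=cv2.resize(b["pixels"][110:290,250:450],None,fx=2.2,fy=2.2);A=cv2.resize(a["pixels"][80:240,290:430],None,fx=2.4,fy=2.4)
C=np.zeros((400,790,3),np.uint8);C[:B.shape[0],:B.shape[1]]=B;C[:A.shape[0],445:445+A.shape[1]]=A
cv2.imwrite("pics/c3.png",C[:,:,::-1])
```

```text
[ 0.50467489 -0.2736627   0.23973868] [ 0.54007254  0.13604433 -1.31308453] 0.03783678696837509
chest_drawer0_handle 0.37 [430. 154.] [ 0.6045 -0.4663  0.082 ]
chest_drawer0_handle 0.86 [318. 256.] [ 0.3745 -0.2783  0.082 ]
chest_drawer0_handle 0.26 [351. 254.] [ 0.4589 -0.329   0.082 ]
drawer_floor 0.82 [365. 183.] [ 0.5245 -0.2699  0.022 ]
drawer_floor 0.69 [301. 186.] [0.6979 0.1722 0.022 ]
drawer_floor 0.67 [348. 253.] [ 0.5176 -0.2676  0.022 ]
chest 0.67 [356. 135.] [ 0.6892 -0.2475  0.    ]
chest 0.79 [379. 236.] [ 0.694  -0.2436  0.    ]
chest 0.5 [350. 254.] [ 0.542  -0.2527  0.    ]
tin_c 0.65 [357. 135.] [ 0.6171 -0.2152  0.25  ]
tin_c 0.7 [355. 194.] [ 0.4963 -0.288   0.25  ]
```

View pics/c3.png

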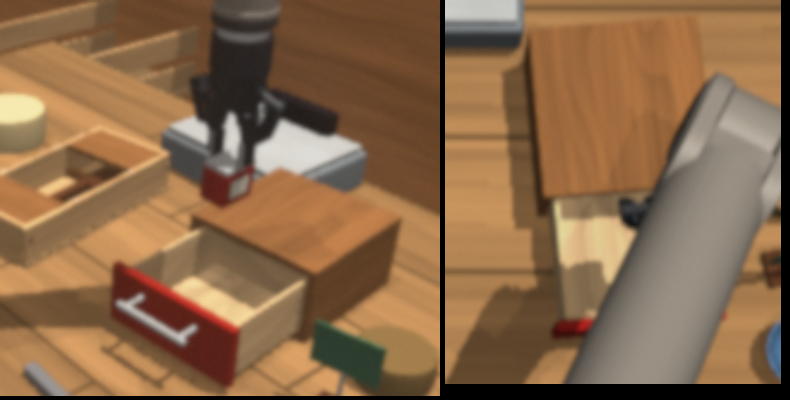

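The tin hangs upright in the gripper over the open drawer, at crop (227,185). I'll lower it.

apply_moves(
  rows=[
    [0,0,0.2,0,0,0],
    [0,0,0.4,0,0,0],
    [0,0,0.56,0,0,0],
    [0,0,0.68,0,0,0],
    [0,0,0.74,0,0,0],
  ],
)

```text
clock: 8.18
tcp_pos: [0.5058, -0.2708, 0.0533]
orientation: [0.151, -3.136, -0.002]
contact_force: [-0.3, 0.3, -1.1]
grip_width: 0.0378
gripper_force: 45.3
```

apply_moves(
  rows=[
    [0,0,0.01,0,0,0],
    [0,0,0.025,0,0,0],
    [0,0,0.04,0,0,0],
    [0,0,0.05,0,0,0],
    [0,0,0.05,0,0,0],
  ],
)

```text
clock: 8.8
tcp_pos: [0.5064, -0.2716, 0.0425]
orientation: [-0.149, 3.138, 0.0]
contact_force: [-0.2, -0.4, -1.6]
grip_width: 0.0381
gripper_force: 45.3
```

apply_moves(
  rows=[
    [0,0,0.006,0,0,0],
    [0,0,0.01,0,0,0],
    [0,0,0.014,0,0,0],
    [0,0,0.014,0,0,0],
    [0,0,0.014,0,0,0],
  ],
)

```text
clock: 9.43
tcp_pos: [0.5072, -0.2716, 0.0398]
orientation: [-0.15, 3.136, -0.0]
contact_force: [-0.4, 1.2, 5.9]
grip_width: 0.038
gripper_force: 46.5
```

apply_moves(
  rows=[
    [0,0,-0.006,0,0,0],
    [0,0,-0.006,0,0,0],
    [0,0,-0.006,0,0,0],
    [0,0,-0.006,0,0,0],
    [0,0,-0.006,0,0,0],
  ],
  claw=0.85,
)

```text
clock: 10.05
tcp_pos: [0.5063, -0.2717, 0.0403]
orientation: [0.149, -3.138, -0.0]
contact_force: [1.0, 0.6, -0.2]
grip_width: 0.0725
gripper_force: 0.0
```

apply_moves(
  rows=[
    [0,0,-0.08,0,0,0],
    [0,0,-0.25,0,0,0],
    [0,0,-0.45,0,0,0],
    [0,0,-0.65,0,0,0],
    [0,0,-0.8,0,0,0],
  ],
)

```text
clock: 10.68
tcp_pos: [0.5066, -0.272, 0.2428]
orientation: [-0.149, 3.136, -0.001]
contact_force: [0.6, 0.2, -0.1]
grip_width: 0.0728
gripper_force: 0.0
```

Run:
```python
from h import *
b=r.grab_frame("side")
for n,z in (("chest_drawer0_handle",.082),("tin_c",.05),("chest",0)):
    for l in r.landmark_of(b,n)[:2]: print(n,round(l["conf"],2),np.round(l["point"]),np.round(atz(b,l["point"],z),4))
o=r.get_obs();print(o["tcp_pos"],o["contact_force"],o["joints"])
save(b,"x.png")
Q=down(5.4)
plan([((.335,-.288,.23),Q),((.335,-.288,.06),Q)])
B=cv2.resize(b["pixels"][150:310,250:450],None,fx=3,fy=3);cv2.imwrite("pics/c4.png",B[:,:,::-1])
```

```text
chest_drawer0_handle 0.73 [321. 256.] [ 0.3814 -0.2824  0.082 ]
tin_c 0.7 [350. 247.] [ 0.5144 -0.2737  0.05  ]
chest 0.85 [381. 239.] [ 0.6867 -0.2587  0.    ]
chest 0.31 [282. 196.] [0.6101 0.1888 0.    ]
[ 0.50653316 -0.27170718  0.24090485] [-0.13132048  0.1083595  -0.47644482] [ 0.1281222   0.27590153  0.31614358  1.76793502 -0.09502644  1.11130914
  2.14126707]
[ 0.689  0.     0.043 -0.     0.001  0.001]
[0.   0.   0.68 0.   0.   0.  ]
```

View pics/c4.png

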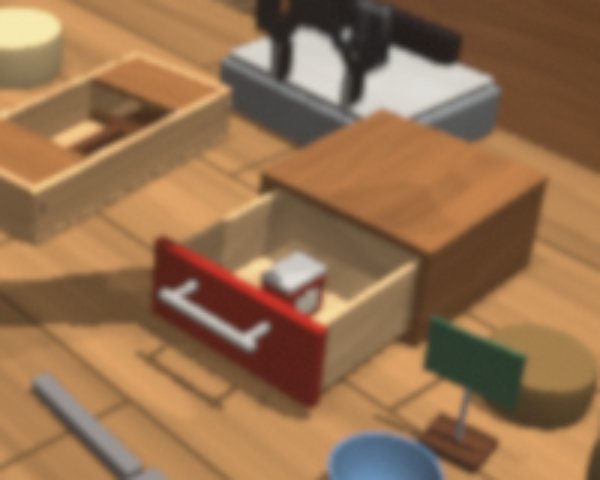

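The tin stands upright in the drawer, at crop (297,280). Next I push the drawer shut.

apply_moves(
  rows=[
    [0.2,0,0.04,0,0,0],
    [0.4,0,0.04,0,0,0],
    [0.6,0,0.04,0,0,0],
    [0.69,0,0.04,0,0,0],
    [0.69,0,0.04,0,0,0],
  ],
  claw=0,
)

```text
clock: 11.5
tcp_pos: [0.3335, -0.288, 0.2299]
orientation: [0.147, -3.138, -0.001]
contact_force: [0.2, -0.1, 0.0]
grip_width: 0.0006
gripper_force: 0.0
```

apply_moves(
  rows=[
    [0,0,0.2,0,0,0],
    [0,0,0.4,0,0,0],
    [0,0,0.6,0,0,0],
    [0,0,0.68,0,0,0],
    [0,0,0.68,0,0,0],
  ],
)

```text
clock: 12.12
tcp_pos: [0.3348, -0.287, 0.0586]
orientation: [0.152, -3.134, -0.003]
contact_force: [-0.1, 0.1, -0.6]
grip_width: -0.0002
gripper_force: 0.0
```

apply_moves(
  rows=[
    [-0.05,0,0,0,0,0],
    [-0.09,0,0,0,0,0],
    [-0.13,0,0,0,0,0],
    [-0.18,0,0,0,0,0],
    [-0.24,0,0,0,0,0],
  ],
)

```text
clock: 12.75
tcp_pos: [0.3954, -0.2823, 0.0606]
orientation: [-0.149, 3.138, -0.0]
contact_force: [0.2, 0.0, 0.4]
grip_width: 0.0003
gripper_force: 0.0
```

apply_moves(
  rows=[
    [-0.06,0,0,0,0,0],
    [-0.12,0,0,0,0,0],
    [-0.18,0,0,0,0,0],
    [-0.24,0,0,0,0,0],
    [-0.3,0,0,0,0,0],
  ],
)

```text
clock: 13.38
tcp_pos: [0.4699, -0.2753, 0.0604]
orientation: [0.149, -3.138, 0.0]
contact_force: [-2.1, -1.5, -0.2]
grip_width: -0.0003
gripper_force: 0.7
```

apply_moves(
  rows=[
    [-0.03,0,0,0,0,0],
    [-0.06,0,0,0,0,0],
    [-0.08,0,0,0,0,0],
    [-0.1,0,0,0,0,0],
    [-0.11,0,0,0,0,0],
  ],
)

```text
clock: 14.0
tcp_pos: [0.4965, -0.2724, 0.0604]
orientation: [0.15, -3.138, -0.0]
contact_force: [-0.3, 1.7, 0.7]
grip_width: 0.0
gripper_force: 0.6
```

apply_moves(
  rows=[
    [-0.02,0,0,0,0,0],
    [-0.04,0,0,0,0,0],
    [-0.06,0,0,0,0,0],
    [-0.07,0,0,0,0,0],
    [-0.08,0,0,0,0,0],
  ],
)

```text
clock: 14.62
tcp_pos: [0.5165, -0.2707, 0.0604]
orientation: [0.15, -3.138, -0.0]
contact_force: [-1.6, 0.8, -0.1]
grip_width: -0.0002
gripper_force: 0.5
```

Run:
```python
from h import *
b=r.grab_frame("side")
for n,z in (("chest_drawer0_handle",.082),("chest",0)):
    for l in r.landmark_of(b,n)[:2]: print(n,round(l["conf"],2),np.round(l["point"]),np.round(atz(b,l["point"],z),4))
o=r.get_obs();print(o["tcp_pos"],o["contact_force"])
B=cv2.resize(b["pixels"][150:310,270:450],None,fx=3,fy=3);cv2.imwrite("pics/c5.png",B[:,:,::-1])
```

```text
chest_drawer0_handle 0.83 [347. 241.] [ 0.4941 -0.2765  0.082 ]
chest_drawer0_handle 0.53 [426. 280.] [ 0.5325 -0.5312  0.082 ]
chest 0.69 [376. 239.] [ 0.6771 -0.2475  0.    ]
[ 0.51677554 -0.27080864  0.06056585] [ 0.11559984 -0.05158809  0.93942004]
```

View pics/c5.png

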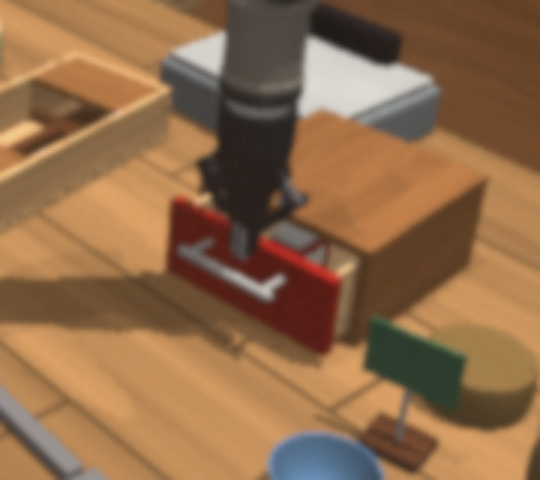

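Run:
```python
from h import *
b=r.grab_frame("side");a=r.grab_frame("top")
def proj(p,X):
    c=att(p).T@(np.array(X)-p["eye"]);K=p["intrinsics"];v=K@np.array([c[0],-c[1],-c[2]]);return v[:2]/v[2]
for X in ((.5168,-.2708,.0606),(.5168,-.2708,.082),(.5168,-.2708,.11),(.533,-.2695,.082),(.494,-.2765,.082)):
    u=proj(b,X);print(X,u,(u-[270,150])*3)
for n,z in (("chest_drawer0_handle",.082),):
    for l in r.landmark_of(a,n)[:2]: print(n,round(l["conf"],2),np.round(l["point"]),np.round(atz(a,l["point"],z),4))
A=cv2.resize(a["pixels"][80:240,300:420],None,fx=4,fy=3.5);cv2.imwrite("pics/c6.png",A[:,:,::-1])
```

```text
(0.5168, -0.2708, 0.0606) [349.95530943 243.60828396] [239.86592828 280.82485188]
(0.5168, -0.2708, 0.082) [350.56774528 237.89817677] [241.70323583 263.6945303 ]
(0.5168, -0.2708, 0.11) [351.38441758 230.28385053] [244.15325273 240.85155159]
(0.533, -0.2695, 0.082) [353.91621054 235.91526334] [251.74863162 257.74579002]
(0.494, -0.2765, 0.082) [346.68830219 241.31554938] [230.06490657 273.94664814]
chest_drawer0_handle 0.65 [240. 168.] [0.5569 0.1298 0.082 ]
```

View pics/c6.png

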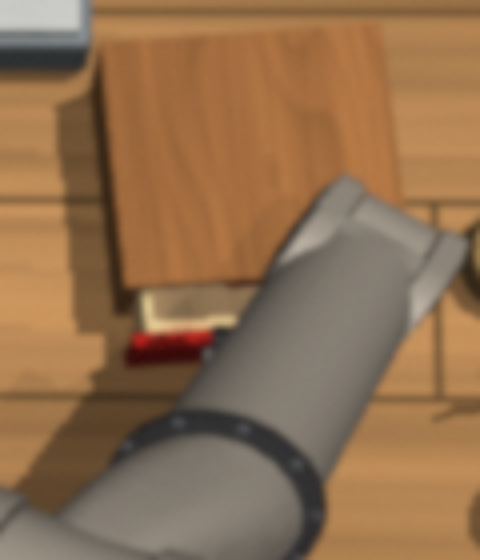

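The fingers sit between the bar and the front, pushing the front face. The roof edge is still about 45 mm behind the front, so I raise slightly and keep pushing.

apply_moves(
  rows=[
    [0,0,-0.04,0,0,0],
    [-0.03,0,-0.04,0,0,0],
    [-0.06,0,-0.04,0,0,0],
    [-0.09,0,-0.04,0,0,0],
    [-0.11,0,-0.04,0,0,0],
  ],
)

```text
clock: 15.55
tcp_pos: [0.5456, -0.2687, 0.0715]
orientation: [-0.15, 3.136, -0.002]
contact_force: [-1.3, -0.9, 5.6]
grip_width: -0.0002
gripper_force: 2.7
```

apply_moves(
  rows=[
    [-0.015,0,0,0,0,0],
    [-0.03,0,0,0,0,0],
    [-0.04,0,0,0,0,0],
    [-0.05,0,0,0,0,0],
    [-0.055,0,0,0,0,0],
  ],
)

```text
clock: 16.18
tcp_pos: [0.5569, -0.2677, 0.0713]
orientation: [0.148, -3.137, 0.001]
contact_force: [-8.1, 0.4, 11.9]
grip_width: 0.0002
gripper_force: 6.8
```

Run:
```python
from h import *
b=r.grab_frame("side")
for n,z in (("chest_drawer0_handle",.082),("chest",0)):
    for l in r.landmark_of(b,n)[:2]: print(n,round(l["conf"],2),np.round(l["point"]),np.round(atz(b,l["point"],z),4))
o=r.get_obs();print(o["tcp_pos"],o["contact_force"],o["moment"])
B=cv2.resize(b["pixels"][170:290,300:440],None,fx=5,fy=5,interpolation=cv2.INTER_CUBIC);cv2.imwrite("pics/c7.png",B[:,:,::-1])
```

```text
chest_drawer0_handle 0.85 [354. 236.] [ 0.533  -0.2694  0.082 ]
chest 0.93 [379. 242.] [ 0.6654 -0.2678  0.    ]
[ 0.55681629 -0.26771318  0.07138005] [-6.25724494 -0.83465872  9.91278955] [-0.06539069  1.29305117 -0.01512694]
```

View pics/c7.png

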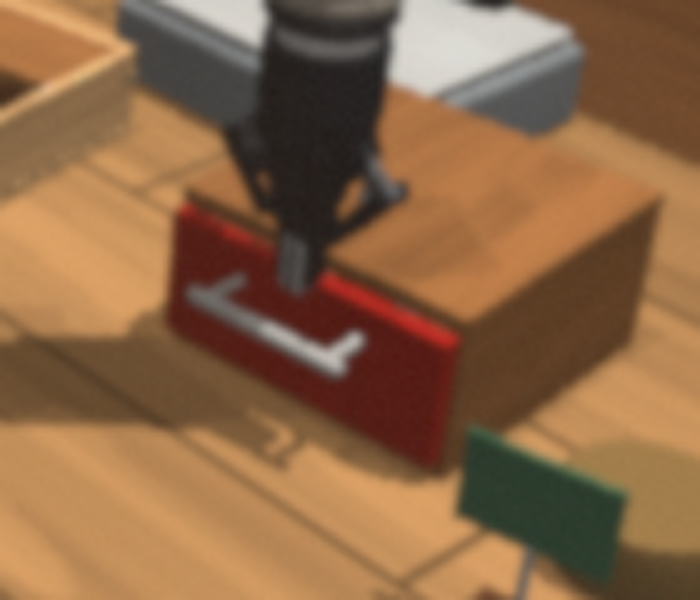

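apply_moves(
  rows=[
    [0.012,0,0,0,0,0],
    [0.012,0,-0.04,0,0,0],
    [0.012,0,-0.08,0,0,0],
    [-0.005,0,-0.08,0,0,0],
    [-0.015,0,-0.08,0,0,0],
  ],
)

```text
clock: 16.95
tcp_pos: [0.5617, -0.2661, 0.0905]
orientation: [-0.15, 3.138, 0.0]
contact_force: [-0.2, 0.3, -0.3]
grip_width: 0.0003
gripper_force: 0.0
```

apply_moves(
  rows=[
    [-0.01,0,0,0,0,0],
    [-0.02,0,0,0,0,0],
    [-0.03,0,0,0,0,0],
    [-0.035,0,0,0,0,0],
    [-0.035,0,0,0,0,0],
  ],
)

```text
clock: 17.58
tcp_pos: [0.5699, -0.2655, 0.0904]
orientation: [0.15, -3.138, -0.0]
contact_force: [-0.8, -0.0, 0.6]
grip_width: -0.0
gripper_force: 0.0
```

apply_moves(
  rows=[
    [-0.01,0,0,0,0,0],
    [-0.02,0,0,0,0,0],
    [-0.025,0,0,0,0,0],
    [-0.03,0,0,0,0,0],
    [-0.03,0,0,0,0,0],
  ],
)

```text
clock: 18.2
tcp_pos: [0.5774, -0.2648, 0.0904]
orientation: [0.15, -3.138, -0.0]
contact_force: [-0.4, -1.5, -0.6]
grip_width: -0.0002
gripper_force: 0.0
```

Run:
```python
from h import *
for i in range(2):
  b=r.grab_frame("side")
  for n,z in (("chest_drawer0_handle",.082),):
    for l in r.landmark_of(b,n)[:1]: print(n,round(l["conf"],2),np.round(l["point"],1),np.round(atz(b,l["point"],z),4))
o=r.get_obs();print(o["tcp_pos"],o["contact_force"])
h=cv2.cvtColor(b["pixels"],cv2.COLOR_RGB2HSV).astype(int)
m=((h[...,0]<6)|(h[...,0]>174))&(h[...,1]>170)&(h[...,2]>50)
m[:,450:]=0;m[:200]=0;m[300:]=0;m[:,:320]=0
q=np.argwhere(m)[:,::-1].astype(np.int32)
hull=cv2.convexHull(q);rc=cv2.approxPolyDP(hull,3,True)[:,0];print(rc.tolist())
for u in rc: print(u,np.round(atz(b,u.astype(float),.108),4),np.round(atz(b,u.astype(float),.0),4))
```

```text
chest_drawer0_handle 0.56 [353.5 237.1] [ 0.5272 -0.2733  0.082 ]
chest_drawer0_handle 0.77 [353.1 235.8] [ 0.5315 -0.2675  0.082 ]
[ 0.57719084 -0.26492263  0.0904332 ] [0.4451818  0.30811487 1.15786435]
[[387, 261], [334, 234], [336, 213], [390, 236]]
[387 261] [ 0.4848 -0.4355  0.108 ] [ 0.6076 -0.3517  0.    ]
[334 234] [ 0.4626 -0.2511  0.108 ] [ 0.582  -0.1392  0.    ]
[336 213] [ 0.5543 -0.1663  0.108 ] [ 0.6877 -0.0415  0.    ]
[390 236] [ 0.5883 -0.3609  0.108 ] [ 0.7269 -0.2658  0.    ]
```

apply_moves(
  rows=[
    [-0.01,0,0,0,0,0],
    [-0.02,0,0,0,0,0],
    [-0.03,0,0,0,0,0],
    [-0.03,0,0,0,0,0],
    [-0.03,0,0,0,0,0],
  ],
)

```text
clock: 19.02
tcp_pos: [0.5847, -0.2642, 0.0904]
orientation: [0.149, -3.138, -0.0]
contact_force: [0.2, 0.1, 0.5]
grip_width: -0.0001
gripper_force: 0.0
```

```bash
cat > fr.py <<'E'
from h import *
def front():
  b=r.grab_frame("side")
  for l in r.landmark_of(b,"chest_drawer0_handle")[:1]: print(round(l["conf"],2),np.round(l["point"],1),np.round(atz(b,l["point"],.082),4))
  h=cv2.cvtColor(b["pixels"],cv2.COLOR_RGB2HSV).astype(int)
  m=((h[...,0]<6)|(h[...,0]>174))&(h[...,1]>170)&(h[...,2]>50)
  m[:,450:]=0;m[:200]=0;m[300:]=0;m[:,:320]=0
  hull=cv2.convexHull(np.argwhere(m)[:,::-1].astype(np.int32));print(cv2.approxPolyDP(hull,3,True)[:,0].tolist())
  o=r.get_obs();print(o["tcp_pos"],o["contact_force"],o["moment"])
  return b
E
python3 -c "from fr import *;front()"
```

```text
[[387, 261], [337, 236], [336, 213], [390, 236]]
[ 0.58463045 -0.26421394  0.09039218] [-0.33604471 -0.25395465  0.1358954 ] [0.00169991 0.02474608 0.04206519]
```

apply_moves(
  rows=[
    [0,0,-0.2,0,0,0],
    [0.2,0,-0.2,0,0,0],
    [0.42,0,-0.2,0,0,0],
    [0.42,0,0,0,0,0],
    [0.42,0,0.2,0,0,0],
  ],
)

```text
clock: 19.75
tcp_pos: [0.4807, -0.2747, 0.0407]
orientation: [-0.148, 3.135, -0.002]
contact_force: [0.6, 1.4, -0.1]
grip_width: -0.0001
gripper_force: 0.0
```

Run:
```python
from fr import *
b=front()
u=b["pixels"]
B=cv2.resize(u[170:290,290:430],None,fx=5,fy=5,interpolation=cv2.INTER_CUBIC);cv2.imwrite("pics/c8.png",B[:,:,::-1])
```

```text
0.93 [356.6 240.1] [ 0.5228 -0.2904  0.082 ]
[[386, 262], [337, 236], [335, 230], [367, 225], [390, 236]]
[ 0.47641938 -0.27222289  0.03643836] [-0.51551652 -0.31265005  0.16491703] [ 0.01394735  0.03913418 -0.00908503]
```

apply_moves(
  rows=[
    [-0.03,0,0,0,0,0],
    [-0.06,0,0,0,0,0],
    [-0.09,0,0,0,0,0],
    [-0.11,0,0,0,0,0],
    [-0.12,0,0,0,0,0],
  ],
)

```text
clock: 20.48
tcp_pos: [0.5107, -0.2712, 0.0407]
orientation: [-0.15, 3.138, -0.0]
contact_force: [-0.4, 0.6, -0.1]
grip_width: -0.0004
gripper_force: 0.0
```

apply_moves(
  rows=[
    [-0.01,0,0,0,0,0],
    [-0.02,0,0,0,0,0],
    [-0.03,0,0,0,0,0],
    [-0.035,0,0,0,0,0],
    [-0.035,0,0,0,0,0],
  ],
)

```text
clock: 21.1
tcp_pos: [0.5148, -0.2709, 0.0399]
orientation: [0.146, -3.132, -0.003]
contact_force: [-9.0, -0.3, 6.7]
grip_width: -0.0002
gripper_force: 4.7
```

Run:
```python
from fr import *
b=front()
u=b["pixels"]
B=cv2.resize(u[170:290,290:430],None,fx=5,fy=5,interpolation=cv2.INTER_CUBIC);cv2.imwrite("pics/c9.png",B[:,:,::-1])
```

```text
0.88 [354.1 236.6] [ 0.5307 -0.2725  0.082 ]
[[386, 262], [337, 236], [336, 217], [360, 222], [390, 236]]
[ 0.51478967 -0.27093471  0.03993667] [-9.50769157 -0.19665835  6.74785121] [0.04347663 1.96592187 0.02121075]
```

View pics/c9.png

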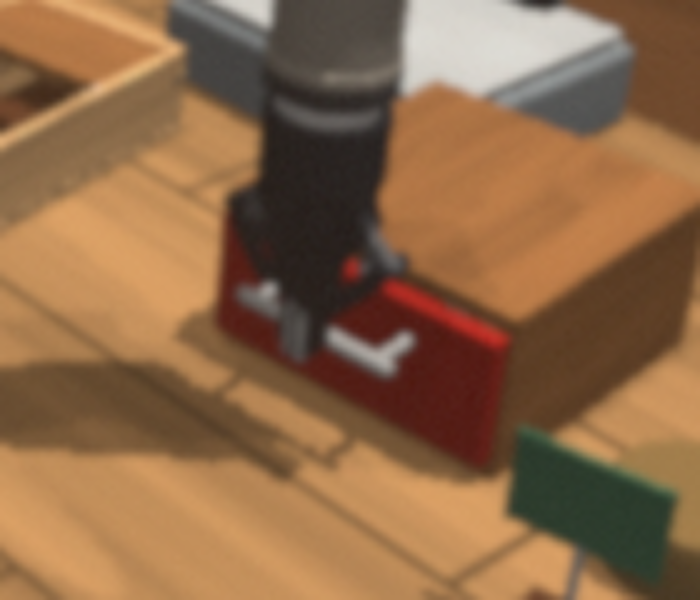

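The front sits flush against the chest and resists 9 N, far above the drawer's friction. One firmer nudge will confirm it, then I back off. The fingertips look about 25 mm higher than the reported TCP, so for the paddle I'll check height by feel.

apply_moves(
  rows=[
    [-0.01,0,0,0,0,0],
    [-0.015,0,0,0,0,0],
    [-0.015,0,0,0,0,0],
  ],
)

```text
clock: 21.58
tcp_pos: [0.5147, -0.271, 0.0395]
orientation: [0.143, -3.126, -0.005]
contact_force: [-17.7, 0.9, 12.7]
grip_width: -0.0
gripper_force: 8.9
```

apply_moves(
  rows=[
    [0.05,0,0,0,0,0],
    [0.12,0,0,0,0,0],
    [0.12,0,-0.25,0,0,0],
    [0.12,0,-0.5,0,0,0],
    [0.12,0,-0.76,0,0,0],
  ],
)

```text
clock: 22.2
tcp_pos: [0.492, -0.2729, 0.2299]
orientation: [-0.149, 3.137, 0.0]
contact_force: [1.4, -0.3, -0.2]
grip_width: -0.0001
gripper_force: 0.0
```

Run:
```python
from fr import *
b=front();a=r.grab_frame("top")
np.set_printoptions(precision=4,suppress=True)
for n,z in (("crate_mouth",.074),("paddle_c",.033),("paddle_blade_end",.033),("chest_drawer0_handle",.082)):
  for p in (a,b):
    for l in r.landmark_of(p,n)[:3]: print(n,round(l["conf"],2),np.round(l["point"],1),atz(p,l["point"],z))
Q=down(6.8)
plan([((.57,-.07,.26),Q),((.582,.1375,.26),Q),((.582,.1375,.06),Q)])
```

```text
0.73 [353.7 235. ] [ 0.5362 -0.2656  0.082 ]
[[387, 261], [335, 234], [336, 212], [390, 236]]
[ 0.49613114 -0.27535997  0.23528432] [ 0.48309528 -0.94133018  0.02569949] [-0.03428451  0.0096529  -0.01099043]
crate_mouth 0.91 [238.  171.2] [0.5483 0.1371 0.074 ]
crate_mouth 0.84 [276.  184.8] [0.5616 0.1653 0.074 ]
paddle_c 0.91 [372.7 270.9] [ 0.241  -0.2899  0.033 ]
paddle_c 0.85 [240.4 167.8] [0.5685 0.1344 0.033 ]
paddle_c 0.68 [181.6 283.4] [0.1946 0.3114 0.033 ]
paddle_c 0.71 [281.1 197.2] [0.5623 0.1339 0.033 ]
paddle_c 0.67 [287.4 303.7] [ 0.2147 -0.3373  0.033 ]
paddle_c 0.6 [170.  214.7] [0.1667 0.2726 0.033 ]
paddle_blade_end 0.88 [154.8 313.7] [0.0999 0.3918 0.033 ]
paddle_blade_end 0.8 [237.2 134.9] [0.6788 0.1476 0.033 ]
paddle_blade_end 0.87 [312.9 327.4] [ 0.2123 -0.4412  0.033 ]
paddle_blade_end 0.52 [304.3 182.1] [0.7178 0.1776 0.033 ]
chest_drawer0_handle 0.62 [364.9 176.6] [ 0.5323 -0.2615  0.082 ]
chest_drawer0_handle 0.73 [353.7 235. ] [ 0.5362 -0.2656  0.082 ]
chest_drawer0_handle 0.36 [379.1 235.7] [ 0.5961 -0.3163  0.082 ]
[-0.387  0.778 -0.133  0.001 -0.001 -0.015]
[-0.146  0.818  0.     0.     0.     0.   ]
[0.  0.  0.8 0.  0.  0. ]
```

apply_moves(
  rows=[
    [-0.1,0.2,-0.1,0,0,0],
    [-0.2,0.4,-0.13,0,0,0],
    [-0.3,0.6,-0.13,0,0,0],
    [-0.387,0.778,-0.13,0,0,-0.015],
    [-0.387,0.778,-0.13,0,0,-0.015],
  ],
  claw=0.65,
  newtons=80,
)

```text
clock: 23.38
tcp_pos: [0.5715, -0.0646, 0.2594]
orientation: [0.2, -3.134, -0.003]
contact_force: [-0.3, -1.3, 0.5]
grip_width: 0.0552
gripper_force: 0.0
```

apply_moves(
  rows=[
    [-0.03,0.2,0,0,0,0],
    [-0.06,0.4,0,0,0,0],
    [-0.1,0.6,0,0,0,0],
    [-0.13,0.818,0,0,0,0],
    [-0.13,0.818,0,0,0,0],
  ],
)

```text
clock: 24.0
tcp_pos: [0.5776, 0.1419, 0.2595]
orientation: [0.198, -3.134, -0.003]
contact_force: [0.5, -0.9, -0.1]
grip_width: 0.0551
gripper_force: 0.0
```

apply_moves(
  rows=[
    [0,0,0.2,0,0,0],
    [0,0,0.4,0,0,0],
    [0,0,0.6,0,0,0],
    [0,0,0.7,0,0,0],
    [0,0,0.76,0,0,0],
  ],
)

```text
clock: 24.62
tcp_pos: [0.5779, 0.1345, 0.0687]
orientation: [0.183, -3.134, 0.003]
contact_force: [-0.3, 1.1, 0.2]
grip_width: 0.0555
gripper_force: 0.0
```

Run:
```python
from h import *
o=r.get_obs();print(o["tcp_pos"],o["orientation"],o["contact_force"],o["joints"])
plan([((.579,.1368,.035),down(6.8))])
```

```text
[0.57786278 0.13447084 0.06872415] [ 1.83112295e-01 -3.13400561e+00  2.60704977e-03] [-0.32565842  1.09572433  0.18045872] [-0.448644    0.49730274  0.14973245  1.87072508 -0.09955244  0.78334731
  1.44153207]
[-0.006  0.009  0.135 -0.001 -0.001 -0.001]
```

apply_moves(
  rows=[
    [0,0.008,0.06,0,0,0],
    [0,0.008,0.11,0,0,0],
    [0,0.008,0.16,0,0,0],
    [0,0.008,0.2,0,0,0],
    [0,0.008,0.2,0,0,0],
  ],
)

```text
clock: 25.25
tcp_pos: [0.5777, 0.1386, 0.0197]
orientation: [0.187, -3.135, 0.001]
contact_force: [0.3, -0.7, -0.4]
grip_width: 0.0558
gripper_force: 0.0
```

apply_moves(
  rows=[
    [0,0,0.008,0,0,0],
    [0,0,0.016,0,0,0],
    [0,0,0.024,0,0,0],
    [0,0,0.024,0,0,0],
  ],
)

```text
clock: 25.75
tcp_pos: [0.5782, 0.1387, 0.0144]
orientation: [0.186, -3.136, 0.0]
contact_force: [0.5, 0.2, 0.1]
grip_width: 0.0554
gripper_force: 0.0
```

apply_moves(
  rows=[
    [0,0,0.01,0,0,0],
    [0,0,0.02,0,0,0],
    [0,0,0.03,0,0,0],
    [0,0,0.04,0,0,0],
    [0,0,0.04,0,0,0],
  ],
)

```text
clock: 26.38
tcp_pos: [0.578, 0.1386, 0.0041]
orientation: [0.186, -3.135, 0.0]
contact_force: [0.2, 0.3, -1.0]
grip_width: 0.0551
gripper_force: 0.0
```

apply_moves(
  rows=[
    [0,0,0.01,0,0,0],
    [0,0,0.02,0,0,0],
    [0,0,0.03,0,0,0],
    [0,0,0.036,0,0,0],
    [0,0,0.036,0,0,0],
  ],
)

```text
clock: 27.0
tcp_pos: [0.5782, 0.1387, -0.0047]
orientation: [0.186, -3.136, 0.0]
contact_force: [0.1, -0.1, -0.2]
grip_width: 0.0556
gripper_force: 0.0
```

apply_moves(
  rows=[
    [0,0,0.01,0,0,0],
    [0,0,0.02,0,0,0],
    [0,0,0.028,0,0,0],
    [0,0,0.032,0,0,0],
    [0,0,0.032,0,0,0],
  ],
)

```text
clock: 27.62
tcp_pos: [0.5782, 0.1387, -0.0127]
orientation: [0.186, -3.136, 0.0]
contact_force: [0.0, 0.1, -0.2]
grip_width: 0.0553
gripper_force: 0.0
```

apply_moves(
  rows=[
    [0,0,0,0,0,0],
    [0,0,0,0,0,0],
    [0,0,0,0,0,0],
    [0,0,0,0,0,0],
    [0,0,0,0,0,0],
  ],
  claw=0,
  newtons=80,
)

```text
clock: 28.25
tcp_pos: [0.5786, 0.1388, -0.0121]
orientation: [-0.186, 3.135, 0.0]
contact_force: [-1.1, -0.1, 5.6]
grip_width: 0.0183
gripper_force: 80.1
```

apply_moves(
  rows=[
    [0,0,-0.01,0,0,0],
    [0,0,-0.02,0,0,0],
    [0,0,-0.03,0,0,-0.01],
    [0,0,-0.036,0,0,-0.022],
    [0,0,-0.036,0,0,-0.022],
  ],
)

```text
clock: 28.88
tcp_pos: [0.5783, 0.1388, -0.0034]
orientation: [-0.241, 3.132, 0.0]
contact_force: [0.4, 0.2, -1.6]
grip_width: 0.0182
gripper_force: 79.2
```

apply_moves(
  rows=[
    [0.04,0,0,0,0,0],
    [0.08,0,0,0,0,0],
    [0.12,0,0,0,0,0],
    [0.16,0,0,0,0,0],
    [0.18,0,0,0,0,0],
  ],
)

```text
clock: 29.5
tcp_pos: [0.5328, 0.1318, -0.0035]
orientation: [0.241, -3.132, 0.0]
contact_force: [0.6, -0.1, -1.1]
grip_width: 0.0184
gripper_force: 79.2
```

Run:
```python
from h import *
c=np.array([.556,.134]);ex=np.array([np.cos(.1536),np.sin(.1536)])
for cam in ("top","side"):
  p=r.grab_frame(cam)
  for n in ("paddle_blade_end","paddle_c","crate_mouth"):
    for l in r.landmark_of(p,n)[:4]:
      w=atz(p,l["point"],.074 if n[0]=="c" else .042)
      if np.hypot(*(w[:2]-c))<.2: print(cam,n,round(l["conf"],2),np.round(w,3),"crate x",round((w[:2]-c)@ex,3))
```

```text
top crate_mouth 0.98 [0.545 0.139 0.074] crate x -0.01
side paddle_blade_end 0.61 [0.638 0.161 0.042] crate x 0.085
side paddle_c 0.45 [0.531 0.149 0.042] crate x -0.022
side crate_mouth 0.95 [0.554 0.159 0.074] crate x 0.002
```

apply_moves(
  rows=[
    [0.006,0,0,0,0,0],
    [0.012,0,0,0,0,0],
    [0.02,0,0,0,0,0],
    [0.024,0,0,0,0,0],
  ],
)

```text
clock: 30.4
tcp_pos: [0.5276, 0.1309, -0.0036]
orientation: [0.241, -3.132, 0.0]
contact_force: [-0.6, 0.0, -0.6]
grip_width: 0.0181
gripper_force: 79.2
```

apply_moves(
  rows=[
    [0.006,0,0,0,0,0],
    [0.012,0,0,0,0,0],
    [0.016,0,0,0,0,0],
    [0.016,0,0,0,0,0],
  ],
)

```text
clock: 30.9
tcp_pos: [0.5238, 0.1303, -0.0036]
orientation: [0.241, -3.132, 0.0]
contact_force: [0.6, -0.1, -0.9]
grip_width: 0.0186
gripper_force: 79.2
```

```bash
cat > pl.py <<'E'
from h import *
c=np.array([.556,.134]);Y=8.8;ex=np.array([np.cos(np.radians(Y)),np.sin(np.radians(Y))]);ey=np.array([-ex[1],ex[0]])
yo=(np.array([.5238,.1303])-c)@ey
def pose(end_x,end_bot,th,L=.032,b=.0136,s=.137,d=0):
    t=np.radians(th)
    x=end_x+(s+d)*np.cos(t)+L*np.sin(t); z=end_bot+.009*np.cos(t)+(s+d)*np.sin(t)-L*np.cos(t)-b
    return np.r_[c+ex*x+ey*yo,z],down(Y,th)
E
python3 - <<'E'
from pl import *
p,_=pose(-.1694,.033,0);print(p,r.get_obs()["tcp_pos"])
o=r.get_obs();p0=o["tcp_pos"];R0=R.from_rotvec(o["orientation"])
for e,bt,th in ((-.165,.028,5),(-.161,.022,10),(-.158,.015,15),(-.157,.013,20)):
    p,Q=pose(e,bt,th);print(th,p,np.round(np.r_[R0.inv().apply(p-p0)/.25,(R0.inv()*Q).as_rotvec()/(np.pi/2)],3))
pw,Q=pose(-.157,.013,20);plan([(pw,Q),pose(-.157,.013,20,d=.1)])
E
```

```text
[ 0.52378715  0.13029801 -0.0036    ] [ 0.52382617  0.13029303 -0.00356414]
5 [0.53037632 0.13131807 0.00342786] [-0.027  0.    -0.028 -0.    -0.056 -0.   ]
10 [0.53552277 0.13211478 0.00953922] [-0.047  0.    -0.052 -0.    -0.111 -0.   ]
15 [0.53862446 0.13259495 0.01464192] [-0.06   0.    -0.073 -0.    -0.167 -0.   ]
20 [0.53869214 0.13260543 0.02464383] [-0.06   0.    -0.113 -0.    -0.222 -0.   ]
[-0.06   0.    -0.113 -0.    -0.222 -0.   ]
[-0.4  0.  -0.   0.   0.   0. ]
```

apply_moves(
  rows=[
    [-0.014,0,-0.014,0,-0.028,0],
    [-0.027,0,-0.028,0,-0.056,0],
    [-0.037,0,-0.04,0,-0.083,0],
    [-0.047,0,-0.052,0,-0.111,0],
    [-0.047,0,-0.052,0,-0.111,0],
  ],
)

```text
clock: 31.52
tcp_pos: [0.5347, 0.1321, 0.0094]
orientation: [-0.228, 2.96, 0.02]
contact_force: [-0.3, 0.1, -1.0]
grip_width: 0.0182
gripper_force: 79.2
```

apply_moves(
  rows=[
    [-0.008,0,-0.009,0,-0.028,0],
    [-0.016,0,-0.018,0,-0.056,0],
    [-0.02,0,-0.038,0,-0.083,0],
    [-0.023,0,-0.057,0,-0.111,0],
    [-0.023,0,-0.057,0,-0.111,0],
  ],
)

```text
clock: 32.15
tcp_pos: [0.5371, 0.1302, 0.0217]
orientation: [-0.214, 2.802, 0.028]
contact_force: [-0.9, -0.0, -1.6]
grip_width: 0.0181
gripper_force: 79.2
```

apply_moves(
  rows=[
    [-0.03,0,0,0,0,0],
    [-0.07,0,0,0,0,0],
    [-0.11,0,0,0,0,0],
    [-0.15,0,0,0,0,0],
    [-0.19,0,0,0,0,0],
  ],
)

```text
clock: 32.78
tcp_pos: [0.582, 0.1373, 0.0374]
orientation: [-0.214, 2.802, 0.029]
contact_force: [-0.5, -0.1, -0.9]
grip_width: 0.0178
gripper_force: 79.2
```

Run:
```python
from pl import *
o=r.get_obs();print(o["tcp_pos"],o["contact_force"],o["moment"],o["grip_width"])
for cam in ("top","side"):
  p=r.grab_frame(cam)
  for n,z in (("paddle_blade_end",.14),("tin_c",.1)):
    for l in r.landmark_of(p,n)[:4]:
      w=atz(p,l["point"],z)
      print(cam,n,round(l["conf"],2),np.round(l["point"]),np.round(w,3))
```

```text
[0.58195145 0.13730082 0.03740106] [-0.45894699 -0.11331874 -0.9036319 ] [-0.05122215  0.44969562 -0.04955905] 0.017828204306218884
top paddle_blade_end 0.79 [235. 132.] [0.658 0.141 0.14 ]
top paddle_blade_end 0.62 [152. 313.] [0.112 0.37  0.14 ]
top paddle_blade_end 0.57 [414. 273.] [ 0.237 -0.392  0.14 ]
top tin_c 0.72 [436. 228.] [ 0.373 -0.472  0.1  ]
top tin_c 0.15 [357. 138.] [ 0.652 -0.235  0.1  ]
side paddle_blade_end 0.82 [300. 168.] [0.642 0.122 0.14 ]
side paddle_blade_end 0.63 [315. 325.] [ 0.147 -0.512  0.14 ]
side paddle_blade_end 0.3 [255. 171.] [0.49  0.202 0.14 ]
side tin_c 0.17 [424. 279.] [ 0.509 -0.54   0.1  ]
```

apply_moves(
  rows=[
    [-0.04,0,0,0,0,0],
    [-0.09,0,0,0,0,0],
    [-0.14,0,0,0,0,0],
    [-0.19,0,0,0,0,0],
    [-0.23,0,0,0,0,0],
  ],
)

```text
clock: 33.7
tcp_pos: [0.636, 0.1455, 0.0563]
orientation: [-0.213, 2.802, 0.029]
contact_force: [-0.3, -1.3, -0.5]
grip_width: 0.0182
gripper_force: 79.2
```

Run:
```python
from pl import *
o=r.get_obs();print(o["tcp_pos"],o["contact_force"],o["moment"],o["grip_width"])
p0=o["tcp_pos"];Q=R.from_rotvec(o["orientation"])
plan([(p0+[0,0,.1],Q),(p0+[0,0,.22],Q)])
```

```text
[0.63603112 0.14554513 0.05629382] [-0.30857601 -1.31252319 -0.54345651] [-0.04957265  0.46162753 -0.01395345] 0.018248039212277193
[-0.13  -0.002 -0.378  0.     0.     0.   ]
[-0.156 -0.002 -0.454  0.     0.     0.   ]
```

apply_moves(
  rows=[
    [-0.02,0,-0.06,0,0,0],
    [-0.05,0,-0.14,0,0,0],
    [-0.08,0,-0.22,0,0,0],
    [-0.11,0,-0.3,0,0,0],
    [-0.13,0,-0.378,0,0,0],
  ],
)

```text
clock: 34.33
tcp_pos: [0.6345, 0.1459, 0.1575]
orientation: [-0.214, 2.802, 0.029]
contact_force: [0.9, 0.2, -1.8]
grip_width: 0.0181
gripper_force: 79.2
```

apply_moves(
  rows=[
    [-0.04,0,-0.11,0,0,0],
    [-0.08,0,-0.22,0,0,0],
    [-0.12,0,-0.34,0,0,0],
    [-0.156,0,-0.454,0,0,0],
    [-0.156,0,-0.454,0,0,0],
  ],
)

```text
clock: 34.95
tcp_pos: [0.6356, 0.1471, 0.2797]
orientation: [-0.214, 2.797, 0.031]
contact_force: [-0.7, 0.4, -1.8]
grip_width: 0.0181
gripper_force: 79.3
```

apply_moves(
  rows=[
    [0,0,0,0,0,0],
    [0,0,0,0,0,0],
    [0,0,0,0,0,0],
  ],
)

```text
clock: 35.33
tcp_pos: [0.6341, 0.1463, 0.2746]
orientation: [-0.214, 2.804, 0.028]
contact_force: [-0.1, -0.4, -1.2]
grip_width: 0.0184
gripper_force: 79.3
```

Run:
```python
from fr import *
b=front();a=r.grab_frame("top")
for n in ("paddle_blade_end","paddle_handle_end","paddle_c"):
  A=r.landmark_of(a,n);B=r.landmark_of(b,n)
  for l in A[:4]:
    for m in B[:4]:
      X,e=tri(a,l["point"],b,m["point"])
      if e<.02 and X[2]>.08: print(n,round(l["conf"],2),round(m["conf"],2),np.round(X,3),round(e,3))
for n in ("wheel_a","wheel_b","jar","goat","sign","bowl"):
  for l in r.landmark_of(b,n)[:2]: print(n,round(l["conf"],2),np.round(l["point"]))
o=r.get_obs();print(o["grip_width"],o["gripper_force"],abs(o["qvel"]).max())
```

```text
0.84 [353.8 236.8] [ 0.5291 -0.2727  0.082 ]
[[387, 260], [337, 236], [336, 212], [390, 236]]
[0.6344123  0.14641087 0.27509473] [ 0.27731315 -0.05935132 -0.35771627] [-0.08641374  0.34937599  0.02047135]
paddle_blade_end 0.66 0.55 [0.707 0.156 0.37 ] 0.005
wheel_a 0.89 [424. 279.]
wheel_b 0.89 [424. 279.]
jar 0.77 [196. 192.]
jar 0.22 [355. 235.]
goat 0.74 [218. 177.]
sign 0.91 [401. 298.]
bowl 0.92 [374. 320.]
bowl 0.63 [267. 144.]
0.018268816089674886 79.25425887107849 0.0013234352414974028
```

```bash
python3 -c "from bench import r;print(r.hand_in())"
```

```text
the job is handed in; nothing more can be done
None
```

The job is handed in, with no verdict returned: the tin stands in the drawer, which I pushed against its stop (18 N with no further movement), and the gripper holds the paddle still, its lowest point by my estimate about 20 cm above the crate's top, at about 35 s on the clock.

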